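Free the eccentric lock and slide the trial lens under the sighting ring

TASK

The lens carriage of the sighting jig is blocked by its eccentric cam. With closed fingertips, push the cam's lever round until the low point of the cam squarely faces the carriage (the lever then points straight ahead, away from the carriage, over the white index line), and only then push the carriage forward by its upright tab until it is fully home under the sighting ring, with the trial lens still lying in its pocket. Do not pinch or lift anything, and leave the caliper, the spectacle frame, the mirror and the spray bottle where they are; finish clear of everything.

Things in the scene. Friction and masses are not known exactly. Their poses are not given: they have to be found in the camera images.
- jig: Sighting jig, fixed to the bench: grey base plate 250 x 140 x 12 mm. Origin: centre of its underside, on the bench. x = forward (the way the carriage is pushed), y left, z up. Steel rails at y = +-34 mm (8 mm wide, x -87 to 18, top z 24 mm) with end stops at x -26 to -18 mm (top z 36 mm). White index line on the x axis ahead of the cam, x = 97 to 119 mm.
- sight (a point): Centre of the steel sighting ring (32 mm across, z = 60 to 65 mm) at jig x = 9.5, y = 0 mm, under which the lens comes when home; held by an arm from a 10 mm post, 65 mm high, at jig x = 9.5, y = -60 mm.
- slide (a joint): Carriage position along jig x in m: 0 = back (start), 0.040 = fully home against the end stops. About 1.5 N of friction, no spring, stays where left. The cam really blocks it: it comes home only when the cam's low point faces it, and pushing the carriage against the cam does not turn the cam.
- tab (a point): Centre of the carriage's upright push tab: steel plate 8 mm thick along jig x, 40 mm wide, z = 27 to 57 mm above the bench (this point z = 42 mm), on the jig's x axis. It stands at the rear of the carriage, an aluminium block 72 x 56 mm, top z = 27 mm, whose flat front is 68 mm ahead of this point. Push its rear face towards jig +x; behind it is only base plate (top z = 12 mm). Axes as the jig's.
- pocket (a point): Centre of the floor of the round lens pocket (40 mm across, 4 mm deep) in the top of the carriage, 40 mm ahead of the tab's centre; moves with the carriage.
- cam (a joint): Angle of the cam lever, rad, positive anticlockwise from above: 0 = lever points along jig +x over the index line, cam's low point faces the carriage; +1.57 = lever points to jig +y. Starts between 0.95 and 1.9, so it must be turned clockwise. Stops at -0.8 and 2.2; no detent or stop at 0. Stiff (0.2 N m, about 3.2 N at the knob), stays where left.
- pivot (a point): Vertical cam pivot axis at jig x = 55, y = 0 mm; point at z = 36 mm. The cam is a steel disc of 30 mm radius (z = 14 to 28 mm), its centre 14 mm off the pivot on the lever's side, so its low point (16 mm from the pivot) is opposite the lever. The lever, 11 mm wide, top at z = 37 mm, lies over the disc.
- knob (a point): Middle of the black upright knob at the lever's end, 62 mm from the pivot: a post of 14 mm diameter, z = 37 to 65 mm (this point at z = 51 mm). Push it from the side.
- lens_mid (a point): Centre of the loose trial lens: translucent grey disc with a steel rim, 38 mm across, 6 mm thick, lying in the carriage pocket and standing 2 mm above it; a small flat tab on its rim. This point lies 3 mm above the pocket floor. It rides along with the carriage.
- lens: The same trial lens; origin at the centre of its underside.
- caliper: Bystander: steel lens caliper with thumb slide lying flat, 150 mm long along its x, 60 mm wide, about 14 mm high. Origin: underside, middle of the beam. Leave alone.
- frame: Bystander: green acetate spectacle frame with folded temples standing on the bench, 140 mm along its x, 55 mm deep, 47 mm high. Origin: centre of the underside. Leave alone.
- mirror: Bystander: round chrome demo mirror on a stand, foot 110 mm across, 185 mm high. Origin: centre of the foot's underside. Leave alone.
- spray: Bystander: white spray bottle of lens cleaner, 44 mm across, 130 mm high. Origin: centre of its underside. Leave alone.

How it is judged:
On the way, in this order (a step that is already met when the one before it is completed fails the run):
1. the cam is turned until its low point faces the carriage, with the carriage still back (value of joint cam between -0.45 and 0.45 rad and value of joint slide below 0.012 m), for 0.2 s.
2. the carriage is pushed fully home (value of joint slide above 0.038 m), for 0.2 s.
At the end, for the whole second after the job is handed in: The carriage is home (within 2 mm of its stops), the lever is within 0.45 rad of the index line so the low point faces the carriage, and the lens lies at rest in its pocket (within 5 mm of its centre and not raised) (value of joint cam between -0.45 and 0.45 rad and value of joint slide above 0.038 m and horizontal distance between lens_mid and pocket below 0.005 m and z of lens_mid in the frame of pocket below 0.006 m and linear speed of lens below 0.02 m/s); the robot touches nothing.
It fails at once if the carriage is pushed forward (over 12 mm) while the cam's low point does not face it (value of joint slide above 0.012 m and (value of joint cam above 0.5 rad or value of joint cam below -0.5 rad)).
It fails at once if the trial lens is lifted or pushed out of its pocket (z of lens_mid in the frame of pocket above 0.01 m or horizontal distance between lens_mid and pocket above 0.008 m).
It fails at once if the cam knob or the carriage tab is pinched between the fingers ((horizontal distance between the grasp point and knob below 0.008 m and distance between the grasp point and knob below 0.022 m) or (x of the grasp point in the frame of tab between -0.006 and 0.006 m and y of the grasp point in the frame of tab between -0.022 and 0.022 m and z of the grasp point in the frame of tab between -0.03 and 0.024 m)).
It fails at once if a bystander (caliper, frame, mirror, spray bottle) is moved over 20 mm or tipped (distance of any of caliper, frame, mirror, spray from where it was at the start of the episode above 0.02 m or angle between any of caliper, frame, mirror, spray's own z axis and vertical above 0.3 rad).
It also fails if it takes over 48 s, if anything falls off the work surface, if the arm or the gripper's body presses on something with over 40 N, if the wrist force passes 120 N, or if a joint passes its speed limit or range.

ROBOT

A 6-joint arm with a two-finger parallel gripper is mounted at the origin on the work surface. World frame = base frame: x ahead of the robot, y to its left, z up, the work surface at z = 0. Lengths are in m, angles in rad, forces in N, time in s.
With the tool pointing down it reaches from about 0.275 to 0.725 m from the base axis. Payload 5.6 kg.
Tool frame: the origin (TCP) lies between the finger pads; the fingertips stand 8 mm ahead of it and the grasp point (between the pads) lies 11 mm behind it; z points along the fingers, y is the direction in which the jaws open and shut (so a half turn about z gives the same grasp; the last joint's range is limited). The gripper opens to 85 mm and grips with 20 to 120 N. Pads are 22 mm wide; open, the fingers measure 114 mm over their backs; the gripper's body (76 mm by 85 mm) begins 54 mm behind the grasp point. The pads swing forward as they close: fully open they stand 13 mm farther back than shut.
Start: joints at [1.623, 0.255, 0.108, 0, -1.424, -0.285], TCP at [0.127, 0.535, 0.239] pointing down, gripper open.
Joint ranges: [-2.95, 2.95], [-1.21, 1.97], [-1.09, 1.5], [-2.87, 1.71], [-2.94, -0.07], [-3.05, 3.05]. Speed limits (rad/s): [2.57, 2.57, 3.14, 3.14, 3.14, 3.14].

INTERFACE

Orientations are given as [roll, pitch, yaw] about the fixed x, y, z axes, in that order (R = Rz(yaw) Ry(pitch) Rx(roll)).
In Python, from rig import r gives the robot as it stands.
- The arm moves only by the tool play_rows, never from a script. Its argument "plan" is a list of rows, each an object with "offset": the shift along the world's x, y, z in m, a list of three; "spin": the turn about the world's z in rad. A call has 1 to 8 rows; each row shifts and turns the commanded pose from where the row before left it; what a row does not reach is not made up. A row lasts 1/12 s, in which the tool goes at most 41.7 mm and 7.16 degrees, less where a joint would pass 70% of its speed; a pose out of reach is approached as far as the arm can. A call with a gripper value outside its range is refused whole. "jaw" is the closure, from 0 (fully open) to 1 (shut), set as the call begins (left out, the last holds). The fingers move at their own pace and stop on an object; the grip force is fixed at half the most. Time passes only in rows, so rows that do not move let the fingers close. It gives the time, the measured TCP pose, the force and the opening at its end, in the units of the state.
- r.state(): the state, without advancing time (a new reading comes with each control period).
- r.get_image(name): name is "scene" or "top" or "wrist"; returns the picture (480x640x3 uint8, red, green, blue); there is no depth.
- r.camera_params(name): a dict with "fx", "fy", "cx", "cy" (pixels), "world_to_cam" (4x4, takes a point from world to camera coordinates); the wrist camera has in their place "tool_from_camera" (4x4, takes a point from camera to tool coordinates, whose origin is the TCP and whose axes are the flange's). Camera axes: x right, y down, z forward; pixel columns grow to the right and rows downward; lengths in m; the calibration is good to about 2 mm. The wrist camera is an equidistant fisheye: a pixel r from the principal point sees the ray r / f radians off the axis. A picture is of the moment at which its call begins: read the wrist's pose just before it. camera_params takes no time and is no camera call.
- r.hand_in(): hands the job in, once; it reports no verdict.
Trained networks look in the newest picture that a camera, given by its name, has taken for a name from the list of things; names that differ only in an ending like _2 or _b are one class to them, and where a whole thing is asked for, a point or a joint stands for the part that bears it (a point fixed in the world has none). Each returns a list of dicts, best first, with "score" (0 to 1); they miss things now and then, are a little off and sometimes report something else, mostly with a low value. They report only what shows in the picture. A call takes as long as a camera call.
- r.look_for(camera, label): "location" ([x, y, z] in m, in world coordinates, good to about 4 mm: the middle of the surface that is visible of it).
- r.regions_of(camera, label): "pixels" (480x640 bool, what is visible of it).
- r.landmark_of(camera, label): "location" ([x, y, z] in m, in world coordinates, good to about 4 mm: a listed point, or the origin of a listed thing).
The state is a dict: "time_s": time; "joint_positions": joint angles; "joint_vel": joint speeds; "joint_torque": joint torques, N m; "eef_pos": TCP position; "orientation": TCP orientation; "wrist_force": force on the tool from outside, world axes, zero at the start; "moment": the same for the moment, N m; "gripper_width": opening from 0.0 (shut) to 1.0 (fully open).
Only numpy, scipy, OpenCV 4.12 (cv2) and the standard library are available. Lean on these libraries where they do the work, as an engineer would, in place of code of your own. Each camera call takes 0.05 s, during which the arm holds its last target. There are 200 camera calls.

## Working session

There is one attempt and no reset: what is moved stays moved. The work goes in short steps, Python scripts to look and compute and a tool call to move; the robot and the scene stay as the last step left them, time stands still between calls to the robot, and variables do not carry over. Pictures are saved under pics/ and viewed, about 8 in all and at most 12, crops included, and the job is handed in when it is done.

Besides the shell and the picture viewer there is one more tool, called after "Call:" as name(argument=value, ...) on one line, values as JSON. play_rows: Moves the arm, as the interface text tells. Its arguments: {"type":"object","properties":{"plan":{"type":"array"},"jaw":{"type":"number"}},"required":["plan"]}

```bash
mkdir -p pics
cat > h.py <<'E'
from rig import r
import numpy as np, cv2
def save(cam,name,crop=None):
    im=r.get_image(cam); 
    if crop: im=im[crop[1]:crop[3],crop[0]:crop[2]]
    cv2.imwrite(f'pics/{name}.png',im[:,:,::-1]); return im
def proj(cam,p):
    c=r.camera_params(cam); q=np.array(c['world_to_cam'])@np.r_[p,1]
    return [round(float(c['fx']*q[0]/q[2]+c['cx']),1),round(float(c['fy']*q[1]/q[2]+c['cy']),1)]
E
python3 - <<'E'
from h import *
save('scene','scene1'); save('top','top1')
for cam in('scene','top'):
    for l in ('jig','sight','tab','pocket','pivot','knob','lens_mid','caliper','frame','mirror','spray'):
        d=r.landmark_of(cam,l)
        print(cam,l,[(np.round(x['location'],3).tolist(),round(x['score'],2)) for x in d[:2]], [proj(cam,x['location']) for x in d[:1]])
s=r.state();print({k:np.round(v,3).tolist() for k,v in s.items()})
E
```

```text
scene jig [([0.548, 0.099, 0.001], 0.65)] [[360.6, 258.3]]
scene sight [([0.562, 0.097, 0.065], 0.91)] [[360.8, 245.9]]
scene tab [([0.481, 0.081, 0.042], 0.59)] [[354.3, 229.1]]
scene pocket [([0.52, 0.091, 0.022], 0.84)] [[357.8, 244.9]]
scene pivot [([0.606, 0.108, 0.037], 0.63)] [[364.9, 267.1]]
scene knob [([0.602, 0.174, 0.049], 0.67)] [[392.5, 263.5]]
scene lens_mid [([0.523, 0.09, 0.027], 0.6), ([0.548, 0.096, 0.003], 0.42)] [[357.5, 244.4]]
scene caliper [([0.559, -0.329, 0.0], 0.84), ([0.522, 0.093, 0.026], 0.59)] [[197.3, 256.3]]
scene frame [([0.651, 0.453, -0.003], 0.72), ([0.592, 0.323, -0.003], 0.68)] [[506.6, 297.1]]
scene mirror [([0.651, 0.454, -0.003], 0.56)] [[507.2, 297.1]]
scene spray [([0.654, -0.451, -0.002], 0.88), ([0.522, 0.091, 0.03], 0.19)] [[140.4, 283.8]]
top jig [([0.553, 0.096, 0.003], 0.67)] [[272.8, 248.7]]
top sight [([0.562, 0.098, 0.066], 0.84)] [[270.2, 241.3]]
top tab [([0.484, 0.083, 0.044], 0.65)] [[276.6, 274.1]]
top pocket [([0.529, 0.089, 0.02], 0.8)] [[275.2, 257.2]]
top pivot [([0.608, 0.106, 0.037], 0.79), ([0.594, 0.325, -0.0], 0.22)] [[268.1, 225.2]]
top knob [([0.607, 0.17, 0.049], 0.81)] [[242.2, 224.7]]
top lens_mid [([0.522, 0.094, 0.023], 0.45), ([0.524, 0.09, 0.02], 0.27)] [[273.1, 259.9]]
top caliper [([0.562, -0.33, 0.004], 0.77)] [[438.6, 244.7]]
top frame [([0.596, 0.321, -0.0], 0.88)] [[186.0, 232.6]]
top mirror [([0.652, 0.452, 0.002], 0.63)] [[135.8, 211.2]]
top spray [([0.652, -0.452, 0.001], 0.57)] [[483.8, 210.8]]
{'time_s': 1.2, 'joint_positions': [1.623, 0.255, 0.108, -0.0, -1.424, -0.285], 'joint_vel': [-0.001, -0.001, 0.0, -0.001, -0.0, 0.001], 'joint_torque': [-0.0, -38.641, 23.807, 5.368, -0.001, 0.0], 'eef_pos': [0.127, 0.535, 0.239], 'orientation': [-3.142, 0.0, -0.233], 'wrist_force': [-0.97, -0.441, -0.846], 'moment': [0.009, 0.034, -0.002], 'gripper_width': 0.999}
```

View pictures.

Run:
```python
import cv2
a=cv2.imread('pics/top1.png')[170:320,130:380]
cv2.imwrite('pics/c1.png',cv2.resize(a,(800,480),interpolation=cv2.INTER_CUBIC))
```

```text
(no output)
```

View pics/c1.png

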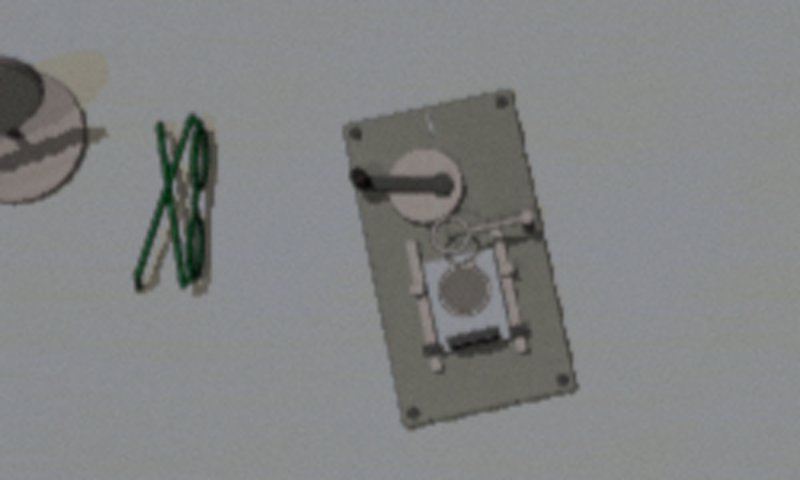

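View pics/scene1.png

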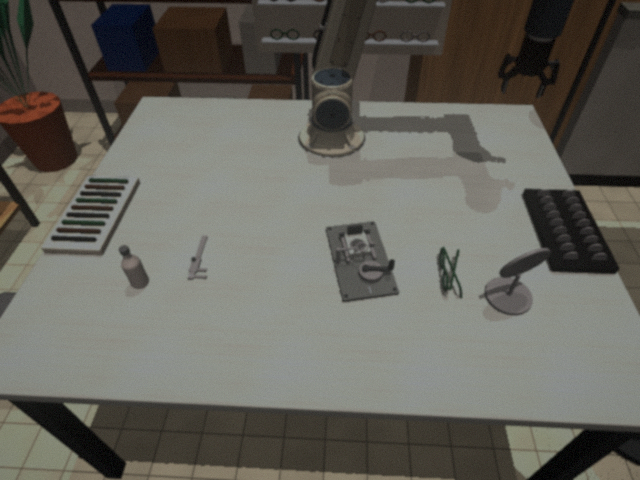

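Call:
play_rows(plan=[{"offset":[0.028,-0.023,0],"spin":0.017},{"offset":[0.028,-0.023,0],"spin":0.017},{"offset":[0.028,-0.023,0],"spin":0.017},{"offset":[0.028,-0.023,0],"spin":0.017},{"offset":[0.028,-0.023,0],"spin":0.017},{"offset":[0.028,-0.023,0],"spin":0.017},{"offset":[0.028,-0.023,0],"spin":0.017},{"offset":[0.028,-0.023,0],"spin":0.017}], jaw=1)

```text
time_s: 1.87
eef_pos: [0.3519, 0.3499, 0.2396]
orientation: [-3.141, -0.0, -0.096]
wrist_force: [0.1, 0.6, -0.0]
gripper_width: 0.002
```

Call:
play_rows(plan=[{"offset":[0.025,-0.023,-0.015],"spin":0.017},{"offset":[0.025,-0.023,-0.015],"spin":0.017},{"offset":[0.025,-0.023,-0.015],"spin":0.017},{"offset":[0.025,-0.023,-0.015],"spin":0.017},{"offset":[0.025,-0.023,-0.015],"spin":0.017},{"offset":[0.025,-0.023,-0.015],"spin":0.017},{"offset":[0.025,-0.023,-0.015],"spin":0.017},{"offset":[0.025,-0.022,-0.015],"spin":0.017}])

```text
time_s: 2.53
eef_pos: [0.552, 0.1667, 0.1187]
orientation: [-3.142, -0.0, 0.04]
wrist_force: [-0.4, 0.4, 0.2]
gripper_width: 0.003
```

Run:
```python
from h import *
save('wrist','w1')
for l in ('knob','pivot','sight','tab','pocket','jig'):
    print(l,[(np.round(x['location'],4).tolist(),round(x['score'],2)) for x in r.landmark_of('wrist',l)[:2]])
```

```text
knob [([0.6062, 0.167, 0.0497], 0.79)]
pivot [([0.6029, 0.1145, 0.0331], 0.93)]
sight [([0.5647, 0.1013, 0.0573], 0.71)]
tab [([0.4824, 0.0794, 0.044], 0.75), ([0.6507, 0.453, 0.0006], 0.57)]
pocket []
jig [([0.5496, 0.0946, 0.0029], 0.74), ([0.5946, 0.3217, -0.0019], 0.36)]
```

View pics/w1.png

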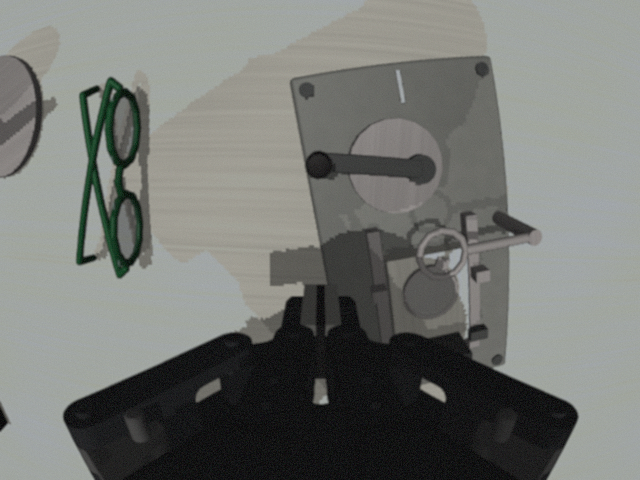

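```bash
cat >> h.py <<'E'
from scipy.spatial.transform import Rotation as R
def wray(u,v,z,s):
    c=r.camera_params('wrist');d=np.array([(u-c['cx'])/c['fx'],(v-c['cy'])/c['fy']]);t=np.linalg.norm(d)
    ray=np.r_[d/t*np.sin(t),np.cos(t)];T=np.array(c['tool_from_camera'])
    Rw=R.from_euler('xyz',s['orientation']).as_matrix()
    o=Rw@T[:3,3]+s['eef_pos'];w=Rw@T[:3,:3]@ray
    return np.round(o+w*(z-o[2])/w[2],4)
E
python3 - <<'E'
from h import *
s=r.state()
for n,u,v,z in [('knobtop',319,165,.065),('pivot',422,168,.038),('ln1',397,70,.012),('ln2',403,101,.012),('ring',441,252,.065),('cornerFL',292,81,.012),('cornerFR',490,57,.012)]: print(n,wray(u,v,z,s))
E
```

```text
knobtop [0.605  0.1719 0.065 ]
pivot [0.6045 0.11   0.038 ]
ln1 [0.6671 0.1234 0.012 ]
ln2 [0.6464 0.1185 0.012 ]
ring [0.5606 0.1016 0.065 ]
cornerFL [0.6556 0.1915 0.012 ]
cornerFR [0.686  0.0566 0.012 ]
```

Call:
play_rows(plan=[{"offset":[0.002,0.001,-0.017],"spin":0},{"offset":[0.002,0.001,-0.017],"spin":0},{"offset":[0.002,0.001,-0.017],"spin":0},{"offset":[0.002,0.001,-0.016],"spin":-0.04},{"offset":[0.007,0,0],"spin":0},{"offset":[0.007,0,0],"spin":0},{"offset":[0.006,0,0],"spin":0},{"offset":[0,0,0],"spin":0}])

```text
time_s: 3.55
eef_pos: [0.581, 0.1729, 0.0539]
orientation: [-3.14, -0.003, 0.0]
wrist_force: [-0.5, 0.2, 0.6]
gripper_width: -0.002
```

Run:
```python
import numpy as np
P=np.array([.605,.109])
f=lambda a:P+.062*np.array([np.cos(a),np.sin(a)])+.018*np.array([-np.sin(a),np.cos(a)])
A=np.r_[np.arange(1.57,.2,-.1),.215]
for a,b in zip(A,A[1:]):print(round(b,3),np.round(f(b),3),np.round(f(b)-f(a),4))
```

```text
1.47 [0.593 0.172] [0.0063 0.0015]
1.37 [0.6   0.173] [0.0064 0.0008]
1.27 [0.606 0.174] [0.0065 0.0002]
1.17 [0.613 0.173] [ 0.0064 -0.0004]
1.07 [0.619 0.172] [ 0.0064 -0.0011]
0.97 [0.625 0.17 ] [ 0.0062 -0.0017]
0.87 [0.631 0.168] [ 0.006  -0.0023]
0.77 [0.637 0.165] [ 0.0058 -0.0029]
0.67 [0.642 0.162] [ 0.0054 -0.0035]
0.57 [0.647 0.158] [ 0.0051 -0.004 ]
0.47 [0.652 0.153] [ 0.0046 -0.0045]
0.37 [0.656 0.148] [ 0.0042 -0.0049]
0.27 [0.66  0.143] [ 0.0037 -0.0053]
0.215 [0.662 0.14 ] [ 0.0018 -0.0031]
```

Call:
play_rows(plan=[{"offset":[0.006,-0.002,-0.001],"spin":0},{"offset":[0.0063,0.0015,0],"spin":-0.1},{"offset":[0.0064,0.0008,0],"spin":-0.1},{"offset":[0.0065,0.0002,0],"spin":-0.1},{"offset":[0.0064,-0.0004,0],"spin":-0.1},{"offset":[0.0064,-0.0011,0],"spin":-0.1},{"offset":[0.0062,-0.0017,0],"spin":-0.1},{"offset":[0,0,0],"spin":0}])

```text
time_s: 4.22
eef_pos: [0.6241, 0.1698, 0.052]
orientation: [-3.14, -0.0, -0.604]
wrist_force: [-0.1, -0.2, 0.1]
gripper_width: -0.001
```

Run:
```python
from h import *
a=save('wrist','w2')
for l in ('knob','pivot'):
    print(l,[(np.round(x['location'],4).tolist(),round(x['score'],2)) for x in r.landmark_of('wrist',l)[:2]])
```

```text
knob [([0.6418, 0.1594, 0.0491], 0.58)]
pivot [([0.6033, 0.1105, 0.032], 0.59)]
```

View pics/w2.png

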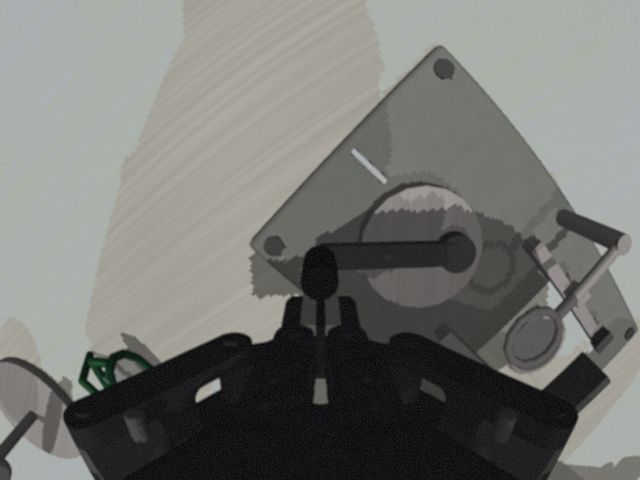

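Wrist view: the knob (320,270) sits centred against the fingertips and the lever has swung about 0.6 rad towards the index line (370,165). I'll continue the arc.

Call:
play_rows(plan=[{"offset":[0.006,-0.0023,0],"spin":-0.1},{"offset":[0.0058,-0.0029,0],"spin":-0.1},{"offset":[0.0054,-0.0035,0],"spin":-0.1},{"offset":[0.0051,-0.004,0],"spin":-0.1},{"offset":[0.0046,-0.0045,0],"spin":-0.1},{"offset":[0.0042,-0.0049,0],"spin":-0.1},{"offset":[0.0037,-0.0053,0],"spin":-0.1},{"offset":[0.0018,-0.0031,0],"spin":-0.055}])

```text
time_s: 5.03
eef_pos: [0.6602, 0.1397, 0.0516]
orientation: [-3.14, 0.001, -1.358]
wrist_force: [0.4, 4.2, -1.4]
gripper_width: 0.001
```

Call:
play_rows(plan=[{"offset":[0,0,0],"spin":0},{"offset":[0,0,0],"spin":0},{"offset":[0,0,0],"spin":0}])

```text
time_s: 5.28
eef_pos: [0.6596, 0.139, 0.0515]
orientation: [-3.141, -0.0, -1.353]
wrist_force: [0.3, 1.3, 0.5]
gripper_width: 0.003
```

Run:
```python
from h import *
a=save('wrist','w3')
for l in ('knob','pivot','tab'):
    print(l,[(np.round(x['location'],4).tolist(),round(x['score'],2)) for x in r.landmark_of('wrist',l)[:2]])
```

```text
knob [([0.6679, 0.1189, 0.0496], 0.62)]
pivot [([0.6045, 0.1118, 0.0311], 0.87)]
tab []
```

View pics/w3.png

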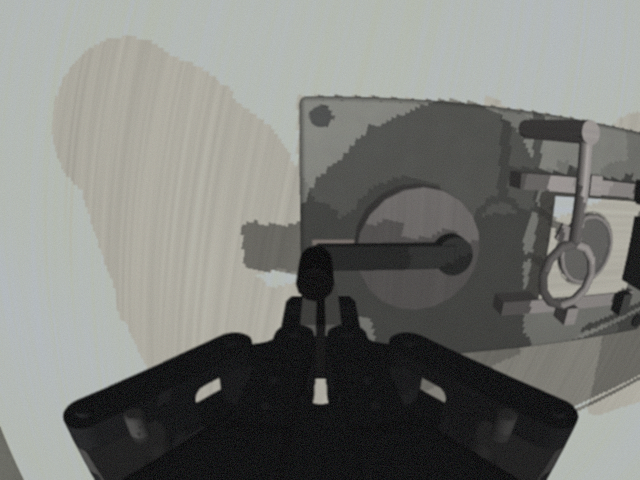

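Run:
```python
from h import *
s=r.state()
for n,u,v,z in [('line',314,242,.012),('line2',354,241,.012),('lev far',345,246,.037),('lev near',345,268,.037),('lev far2',420,244,.037),('lev near2',420,266,.037),('pivot',455,253,.038),('knobtop',317,282,.065)]: print(n,wray(u,v,z,s))
```

```text
line [0.6665 0.1224 0.012 ]
line2 [0.6473 0.1176 0.012 ]
lev far [0.6544 0.1139 0.037 ]
lev near [0.6521 0.1236 0.037 ]
lev far2 [0.6225 0.1061 0.037 ]
lev near2 [0.6195 0.1159 0.037 ]
pivot [0.6056 0.1064 0.038 ]
knobtop [0.6648 0.121  0.065 ]
```

Call:
play_rows(plan=[{"offset":[-0.003,0.012,0],"spin":0},{"offset":[-0.003,0.012,0.005],"spin":0},{"offset":[0,0.006,0.025],"spin":0},{"offset":[0,0,0.03],"spin":0},{"offset":[0,0,0.03],"spin":0},{"offset":[-0.012,-0.006,0.01],"spin":0.11},{"offset":[-0.015,-0.007,0],"spin":0.112},{"offset":[-0.015,-0.007,0],"spin":0.112}])

```text
time_s: 6.15
eef_pos: [0.6113, 0.15, 0.1526]
orientation: [-3.14, -0.0, -1.015]
wrist_force: [-0.1, 0.6, -0.9]
gripper_width: 0.001
```

Call:
play_rows(plan=[{"offset":[-0.016,-0.008,0],"spin":0.112},{"offset":[-0.016,-0.008,0],"spin":0.112},{"offset":[-0.016,-0.008,0],"spin":0.112},{"offset":[-0.016,-0.008,0],"spin":0.112},{"offset":[-0.016,-0.008,0],"spin":0.112},{"offset":[-0.016,-0.008,0],"spin":0.112},{"offset":[-0.016,-0.008,0],"spin":0.112},{"offset":[-0.016,-0.008,0],"spin":0.112}])

```text
time_s: 6.82
eef_pos: [0.4824, 0.0852, 0.1515]
orientation: [3.141, 0.0, -0.119]
wrist_force: [-0.1, 0.6, 0.2]
gripper_width: -0.003
```

Call:
play_rows(plan=[{"offset":[-0.014,-0.01,0],"spin":0.112},{"offset":[-0.014,-0.01,0],"spin":0.112},{"offset":[-0.005,0,0],"spin":0.112},{"offset":[0,0,0],"spin":0},{"offset":[0,0,0],"spin":0}])

```text
time_s: 7.23
eef_pos: [0.4506, 0.0655, 0.1518]
orientation: [-3.142, -0.001, 0.208]
wrist_force: [-0.6, -0.3, 0.0]
gripper_width: -0.001
```

Run:
```python
from h import *
a=save('wrist','w4')
for l in ('knob','pivot','tab','pocket','lens_mid'):
    print(l,[(np.round(x['location'],4).tolist(),round(x['score'],2)) for x in r.landmark_of('wrist',l)[:2]])
print(r.state()['eef_pos'],r.state()['orientation'])
```

```text
knob []
pivot [([0.6034, 0.1104, 0.0323], 0.59)]
tab [([0.4836, 0.0813, 0.0443], 0.94), ([0.5218, 0.0883, 0.021], 0.34)]
pocket []
lens_mid [([0.5183, 0.0907, 0.0251], 0.8), ([0.4852, 0.0819, 0.0457], 0.71)]
[0.45092701 0.06518899 0.15112168] [3.14145352e+00 3.69292176e-04 2.09252995e-01]
```

View pics/w4.png

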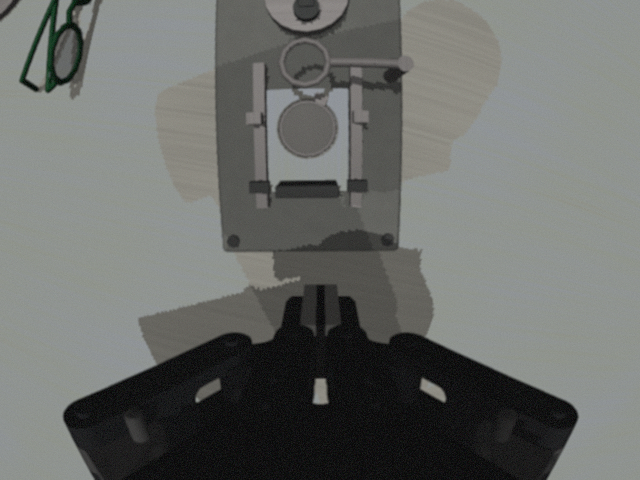

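Call:
play_rows(plan=[{"offset":[0,0.003,-0.02],"spin":0.005},{"offset":[0,0.003,-0.02],"spin":0},{"offset":[0,0.003,-0.02],"spin":0},{"offset":[0,0,-0.02],"spin":0},{"offset":[0,0,-0.016],"spin":0},{"offset":[0,0,-0.01],"spin":0},{"offset":[0,0,0],"spin":0},{"offset":[0,0,0],"spin":0}])

```text
time_s: 8.2
eef_pos: [0.4507, 0.0739, 0.0451]
orientation: [3.141, 0.001, 0.215]
wrist_force: [-0.3, 0.5, 1.2]
gripper_width: -0.003
```

Call:
play_rows(plan=[{"offset":[0.0049,0.0011,0],"spin":0},{"offset":[0.0049,0.0011,0],"spin":0},{"offset":[0.0049,0.0011,0],"spin":0},{"offset":[0.0049,0.0011,0],"spin":0},{"offset":[0.0049,0.0011,0],"spin":0},{"offset":[0.0049,0.0011,0],"spin":0},{"offset":[0,0,0],"spin":0}])

```text
time_s: 8.78
eef_pos: [0.4811, 0.0808, 0.0453]
orientation: [3.142, -0.001, 0.215]
wrist_force: [-0.3, 0.4, -0.8]
gripper_width: 0.0
```

Call:
play_rows(plan=[{"offset":[0.0039,0.0009,0],"spin":0},{"offset":[0.0039,0.0009,0],"spin":0},{"offset":[0.0039,0.0009,0],"spin":0},{"offset":[0.0039,0.0009,0],"spin":0},{"offset":[0.0039,0.0009,0],"spin":0},{"offset":[0.0039,0.0009,0],"spin":0},{"offset":[0,0,0],"spin":0}])

```text
time_s: 9.37
eef_pos: [0.5044, 0.0862, 0.0453]
orientation: [3.142, -0.001, 0.215]
wrist_force: [0.2, -0.5, 0.5]
gripper_width: -0.004
```

Run:
```python
from h import *
a=save('wrist','w5')
for l in ('knob','pivot','tab','lens_mid','pocket'):
    print(l,[(np.round(x['location'],4).tolist(),round(x['score'],2)) for x in r.landmark_of('wrist',l)[:2]])
```

```text
knob []
pivot [([0.602, 0.1108, 0.0315], 0.57)]
tab [([0.5184, 0.0903, 0.0439], 0.93)]
lens_mid [([0.5584, 0.0976, 0.024], 0.93)]
pocket []
```

View pics/w5.png

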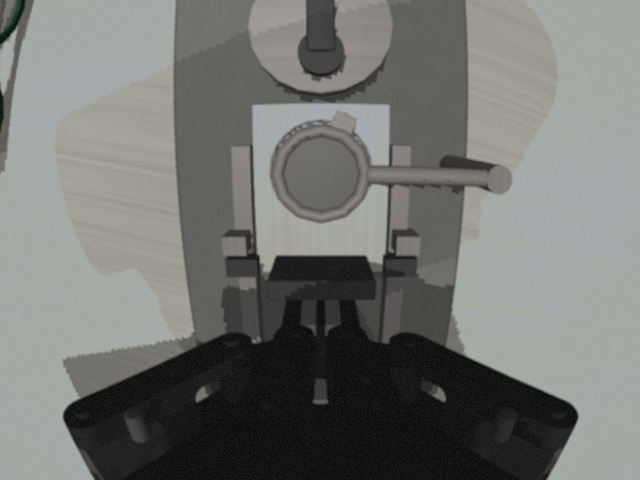

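The carriage is nearly home: its dark lugs (241,265) are just short of the end stops (237,243), and the lens shows through the ring at (320,172). I'll go on slowly until the stop is felt.

Call:
play_rows(plan=[{"offset":[0.001,0.0002,0],"spin":0},{"offset":[0.001,0.0002,0],"spin":0},{"offset":[0.001,0.0002,0],"spin":0},{"offset":[0.001,0.0002,0],"spin":0}])

```text
time_s: 10.0
eef_pos: [0.507, 0.0867, 0.0452]
orientation: [-3.142, 0.001, 0.215]
wrist_force: [-5.9, 0.2, 4.2]
gripper_width: -0.002
```

Call:
play_rows(plan=[{"offset":[0.001,0.0002,0],"spin":0},{"offset":[0.001,0.0002,0],"spin":0},{"offset":[0,0,0],"spin":0}])

```text
time_s: 10.25
eef_pos: [0.5071, 0.0865, 0.0448]
orientation: [3.141, 0.005, 0.215]
wrist_force: [-8.3, 1.2, 6.6]
gripper_width: -0.001
```

Call:
play_rows(plan=[{"offset":[0.001,0.0002,0],"spin":0},{"offset":[0.001,0.0002,0],"spin":0},{"offset":[0.001,0.0002,0],"spin":0},{"offset":[0,0,0],"spin":0},{"offset":[0,0,0],"spin":0}])

```text
time_s: 10.67
eef_pos: [0.5072, 0.0862, 0.0444]
orientation: [3.141, 0.011, 0.214]
wrist_force: [-16.2, 1.0, 13.0]
gripper_width: 0.003
```

Run:
```python
from h import *
a=save('wrist','w6')
for l in ('pivot','tab','lens_mid'):
    print(l,[(np.round(x['location'],4).tolist(),round(x['score'],2)) for x in r.landmark_of('wrist',l)[:2]])
```

```text
pivot [([0.6029, 0.1092, 0.0323], 0.87)]
tab [([0.521, 0.0892, 0.043], 0.84)]
lens_mid [([0.5592, 0.099, 0.0269], 0.89)]
```

View pics/w6.png

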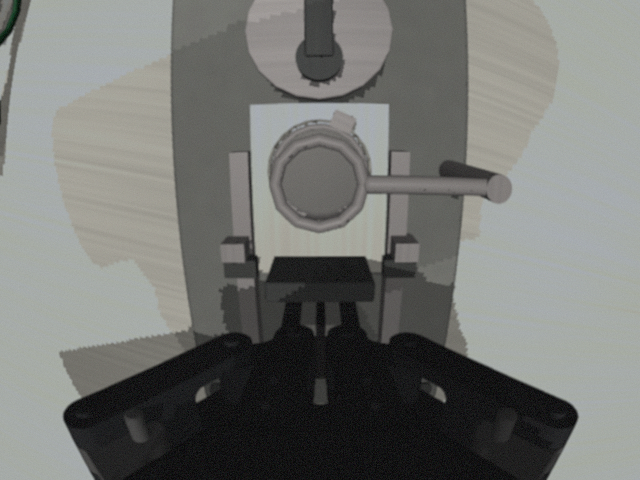

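The lugs now touch the end stops (236,250), there's a 16 N reaction, and the lens is under the ring in its pocket. I'll back off straight and then rise.

Call:
play_rows(plan=[{"offset":[-0.005,-0.001,0],"spin":0},{"offset":[-0.008,-0.002,0],"spin":0},{"offset":[-0.01,-0.002,0],"spin":0},{"offset":[-0.015,-0.003,0.005],"spin":0},{"offset":[-0.015,-0.003,0.025],"spin":0},{"offset":[-0.01,-0.002,0.035],"spin":0},{"offset":[0,0,0.035],"spin":0},{"offset":[0,0,0.03],"spin":0}])

```text
time_s: 11.53
eef_pos: [0.4494, 0.0746, 0.1779]
orientation: [-3.142, -0.003, 0.216]
wrist_force: [1.5, 0.5, -0.2]
gripper_width: -0.0
```

Call:
play_rows(plan=[{"offset":[0.01,0,0.02],"spin":0},{"offset":[0.01,0,0.01],"spin":0},{"offset":[0,0,0],"spin":0},{"offset":[0,0,0],"spin":0},{"offset":[0,0,0],"spin":0},{"offset":[0,0,0],"spin":0}])

```text
time_s: 12.03
eef_pos: [0.4686, 0.0745, 0.2041]
orientation: [3.141, 0.002, 0.215]
wrist_force: [-0.1, -0.1, -0.0]
gripper_width: 0.002
```

Run:
```python
from h import *
a=save('wrist','w7')
for l in ('knob','pivot','tab','lens_mid'):
    print(l,[(np.round(x['location'],4).tolist(),round(x['score'],2)) for x in r.landmark_of('wrist',l)[:2]])
for c,l in (('top','caliper'),('top','frame'),('top','mirror'),('top','spray')):
    if l=='caliper': save(c,'top2')
    print(l,[np.round(x['location'],3).tolist() for x in r.landmark_of(c,l)[:1]])
```

```text
knob []
pivot [([0.6042, 0.1155, 0.034], 0.91)]
tab [([0.5209, 0.0893, 0.0465], 0.7)]
lens_mid [([0.5635, 0.0948, 0.0261], 0.81)]
caliper [[0.564, -0.326, 0.005]]
frame [[0.592, 0.324, 0.003]]
mirror [[0.651, 0.452, 0.0]]
spray [[0.651, -0.45, -0.0]]
```

View pics/w7.png

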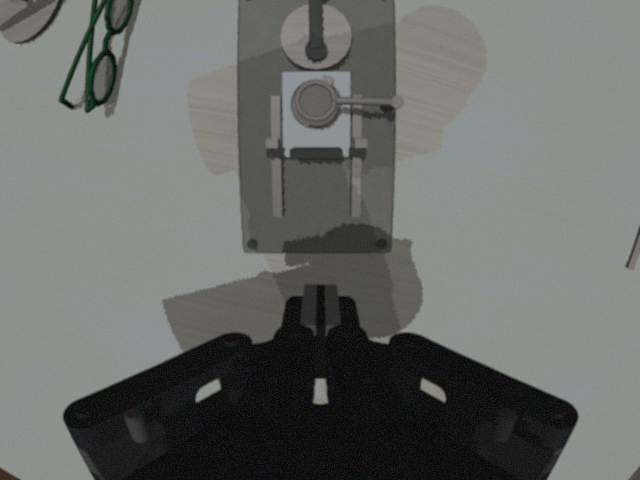

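The carriage's lugs sit against the stops at (275,147) and (357,147). The lever points straight ahead at (316,20), the lens is in its pocket under the ring at (316,102), and the arm is clear.

```bash
python3 -c "
from rig import r
print(r.hand_in())"
```

```text
the job is handed in; nothing more can be done
None
```

I turned the cam lever to the index line with closed fingertips, then pushed the carriage home by its tab. After that I backed the arm off and handed the job in at about 12.5 s of the 48 s allowed. The hand-in gave no verdict.

- **Cam:** after the push, the lever measured about 0.02 rad from the index line in the wrist picture. In the last picture it still points straight ahead.
- **Carriage:** it stopped firmly, with the reaction at the wrist rising to 16 N. The carriage's lugs touch the end stops in the pictures, and the tab moved about 38 mm by the trained networks (good to about 4 mm).
- **Lens:** it lies in its pocket under the sighting ring. The last lens reading was 5 to 6 mm off where the tab puts the pocket. That is about the readings' combined error, and the pictures show no shift.
- **Bystanders:** the caliper, spectacle frame, mirror and spray bottle are where they started, to within the few millimetres the measurements allow.
- **Arm:** it finished with the tool point at z = 0.20 m, touching nothing, and the wrist force was about zero.
- **Disagreements and misses:** the networks' pivot readings scattered by several millimetres, so I used my own pixel measurements there. They also did not find the knob in the last view, so the final lever check is by eye.

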